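# Close the tile carrier

## Task

Close the wooden tile carrier over the painted tile with your fingertips: fold its standing cardboard flap over, then keep it pressed down and push it along by its ridge until its free edge is well home beneath the wooden lip, so that it stays shut when you let go. Be gentle with the flap, pinch and lift nothing, and leave the tile in its pocket and the mug, jar and brush where they are.

Things in the scene. Friction and masses are not known exactly. Their poses are not given: they have to be found in the camera images.
- carrier: light wooden tray fixed to the table, 160 (x) x 132 (y) x 40.5 mm. Origin: centre of its underside, on the table; z up, x from the flap's hinge towards the lip, y along the hinge. Tile pocket 106 x 106 mm centred on the origin, floor at z = 6 mm, its border's top at z = 24 mm. Low cheeks at the hinge's ends (|y| = 60.5 to 66, x = -80 to -35 mm) reach z = 36 mm.
- lip (a point): middle of the lower inner edge of the retaining lip, a wooden bar across the carrier's +x end: x = 52 to 80 mm in the carrier's frame, underside at z = 34.5, top at z = 40.5 mm; beneath it an end stop from x = 70 mm. This point is at (52, 0, 34.5) mm. Axes as the carrier's. The flap lying shut has 4.5 mm of room below the lip; an edge held higher strikes the lip.
- hinge (a point): middle of the flap's hinge rod (steel, 5 mm thick, along the carrier's y), at x = -70 mm + flap_slide, z = 28 mm in the carrier's frame. Axes as the carrier's.
- flap (a joint): fold angle (rad): 0 flat and shut (hard stop), pi/2 upright, up to 2.1 leaning away from the lip. Starts at 1.4 to 1.95. The crease is springy: the flap stays by itself only at about 1.35 to 2; pressed shut it pushes back up with about 0.1 N m (up to 2 N at the ridge) and springs open when let go, unless the lip keeps it down; then it rests against the lip at about 0.045.
- flap_slide (a joint): how far the flap, with its hinge rod, has been pushed in its slots towards the lip (carrier's +x): 0 to 0.022 m, hard stops at both ends. Starts at 0 to 0.003. Dry friction about 4 N, no spring. Up to 0.008 the edge of the folded flap clears the lip; at 0.022 the edge lies 14 mm in under the lip.
- flap_edge (a point): middle of the flap's free edge, at half its thickness, 114 mm from the hinge axis. The flap is a stiff cardboard panel, 116 mm wide (y), 4 mm thick, about 50 g; its outer face (the top when shut) is 2 mm off the plane through the hinge axis. Axes are the flap's: x from hinge to free edge, y along the hinge, z out of the outer face.
- flap_ridge (a point): middle of the outermost hinge-side corner of the push ridge on the flap's outer face. The ridge is a cardboard bar 80 mm long (y), 8 mm thick, standing 14 mm out of the outer face; its hinge-side face is 72 mm, its other face 80 mm from the hinge axis. Axes are the flap's: x to the free edge, z out of the outer face.
- tile: painted white ceramic tile 100 x 100 x 8 mm, lying loose in the carrier's pocket under where the flap folds, top 14 mm above the table. Origin: centre of its underside.
- mug: white bisque mug, radius 38 mm, 85 mm high with a side handle, standing to one side of the carrier; bystander. Origin: centre of its underside.
- jar: small jar with white cap, radius 27 mm, 75 mm high, standing to the other side of the carrier; bystander. Origin: centre of its underside.
- brush: flat paint brush with wooden handle, 200 x 42 x 20 mm, lying on the table beyond the carrier's lip, across it; bystander. Origin: the middle of its length, at table level; handle to its -x.

How it is judged:
At the end, for the whole second after the job is handed in: The flap is folded flat (less than 0.08 rad), its free edge is below the lip's underside and at least 6 mm in beneath the lip (pushed along at least 15 of its 22 mm) and stays so with nothing touching it; the tile lies in its pocket (value of joint flap below 0.08 rad and value of joint flap_slide above 0.015 m and x of flap_edge in the frame of lip above 0.006 m and z of flap_edge in the frame of lip below 0 m and horizontal distance between tile and carrier below 0.012 m and height (world z) of tile below 0.01 m).
It fails at once if the tile is lifted out of its pocket (height (world z) of tile above 0.025 m).
It fails at once if the mug is moved more than 20 mm or lifted (distance of mug from where it was at the start of the episode above 0.02 m).
It fails at once if the jar is moved more than 20 mm or lifted (distance of jar from where it was at the start of the episode above 0.02 m).
It fails at once if the brush is moved more than 20 mm or lifted (distance of brush from where it was at the start of the episode above 0.02 m).
It fails at once if the flap is pinched or pressed harder than 35 N (contact force between the fingers and flap above 35 N).
It also fails if it takes over 38 s, if anything falls off the work surface, if the arm or the gripper's body presses on something with over 40 N, if the wrist force passes 120 N, or if a joint passes its speed limit or range.

## Robot

A 6-joint arm with a two-finger parallel gripper is mounted at the origin on the work surface. World frame = base frame: x ahead of the robot, y to its left, z up, the work surface at z = 0. Lengths are in m, angles in rad, forces in N, time in s.
With the tool pointing down it reaches from about 0.25 to 0.775 m from the base axis. Payload 8.9 kg.
Tool frame: the origin (TCP) lies on the centre line of the jaws, within the pads' length; the fingertips stand env.finger_overhang ahead of it and the grasp point (between the pads) lies 11 mm behind it (env.finger_overhang is the distance from the TCP to the fingertips, in m); z points along the fingers, y is the line along which they close (so a half turn about z gives the same grasp; the last joint's range is limited). The gripper opens to 85 mm and grips with 20 to 120 N. Pads are 22 mm wide; open, the fingers measure 114 mm over their backs; the gripper's body (76 mm by 85 mm) begins 54 mm behind the grasp point. The pads swing forward as they close: fully open they stand 13 mm farther back than shut.
Start: joints at [-1.249, 0.291, -0.153, 1.127, 0, 1.431], TCP at [0.233, -0.47, 0.239] pointing down, gripper open.
Joint ranges: [-2.52, 2.52], [-0.91, 1.74], [-1.3, 1.37], [-1.96, 2.02], [-1.52, 1.47], [-3.14, 3.14]. Speed limits (rad/s): [2.22, 2.22, 2.79, 3.14, 3.14, 3.14].

## Interface

Orientations are given as a unit quaternion [w, x, y, z].
In Python, from station import env, viewer, workorder gives the robot as it stands.
- The arm moves only by the shell command python3 -m creep 'ROWS' [FORCE]. ROWS is JSON, a list of rows, each a list of 3 entries, a list of its own where there are three numbers: the shift along the tool's x, y, z in units of 200 mm (1.0 is 200 mm), then the turn about the tool's z in units of 30 degrees (1.0 is 30 degrees), then the opening, from 0 (shut) to 1 (fully open). In form: [[[dx, dy, dz], twist, jaw], ...]. A call has 1 to 12 rows; each row is the pose to reach, as a shift and turn from the pose commanded when the call began, along the tool's axes at that moment; what a row does not reach only later rows make up. A row lasts 1/12 s, in which the tool goes at most 41.7 mm and 7.16 degrees, less where a joint would pass 70% of its speed; a pose out of reach is approached as far as the arm can. A call with a number of a shift or a turn outside -1 to 1 is refused whole. A call with a gripper value outside its range is refused whole. The fingers move at their own pace and stop on an object; FORCE is the grip in N (left out, the last holds). Time passes only in rows, so rows that repeat a pose let the fingers close. It gives the time, the measured TCP pose, the force, the opening and the grip force at its end, in the units of the state.
- env.state(): the state, without advancing time (a new reading comes with each control period).
- viewer.get_image(name): name is "scene" or "top" or "wrist"; returns a dict with "color" (480x640x3 uint8, red, green, blue), "range_z" (480x640 float32, m along the optical axis (not along the pixel's ray), 0 where there is no reading), "fovy" (degrees; the focal length in pixels is half the picture's height over the tangent of half this angle, whatever the lens; pixels are square), "cx", "cy" (the principal point, pixels), "rvec" (rotation vector, rad) and "tvec" (3), from world to camera coordinates, as OpenCV has them. Camera axes: x right, y down, z forward; pixel columns grow to the right and rows downward; lengths in m; the calibration is good to about 2 mm. A picture is of the moment at which its call begins.
- workorder.close_job(): hands the job in; it is judged then, once.
The state is a dict: "time": time; "q": joint angles; "dq": joint speeds; "joint_efforts": joint torques, N m; "ee_pos": TCP position; "tcp_rot": TCP orientation; "ft_force": force on the tool from outside, world axes, zero at the start; "moment": the same for the moment, N m; "grip_width": finger opening in m; "grip_force": force on a finger pad.
Only numpy, scipy, OpenCV 4.12 (cv2) and the standard library are available. Lean on these libraries where they do the work, as an engineer would, in place of code of your own. Each camera call takes 0.05 s, during which the arm holds its last target. There are 200 camera calls.

## Working session

There is one attempt and no reset: what is moved stays moved. The work goes in short steps, Python scripts to look and compute and a shell command to move; the robot and the scene stay as the last step left them, time stands still between calls to the robot, and variables do not carry over. Pictures are saved under pics/ and viewed, at most 10 in all, crops included, and the job is handed in when it is done.

```bash
ls; mkdir -p pics; cat > h.py <<'E'
import numpy as np, cv2
from station import env, viewer, workorder
def grab(n):
    im=viewer.get_image(n); R=cv2.Rodrigues(np.array(im['rvec'],float))[0]; t=np.array(im['tvec'],float).ravel()
    f=240/np.tan(np.radians(im['fovy'])/2); z=im['range_z']
    v,u=np.mgrid[0:480,0:640]
    P=np.stack([(u-im['cx'])/f*z,(v-im['cy'])/f*z,z],-1)
    W=(P-t)@R; W[z==0]=np.nan
    return im,W
E
python3 - <<'E'
from h import *
for n in('scene','top'):
    im,W=grab(n); cv2.imwrite(f'pics/{n}0.png',im['color'][:,:,::-1]); np.save(f'{n}0.npy',W)
s=env.state(); print(s['ee_pos'],s['tcp_rot'],s['time'],env.finger_overhang,s['grip_width'])
E
```

```text
pics
[ 0.23336559 -0.46988602  0.23881696] [-5.54104412e-04  9.73571109e-01  2.28383421e-01 -4.75737642e-05] 0.1 0.008 0.08546439269943686
```

View pics/scene0.png

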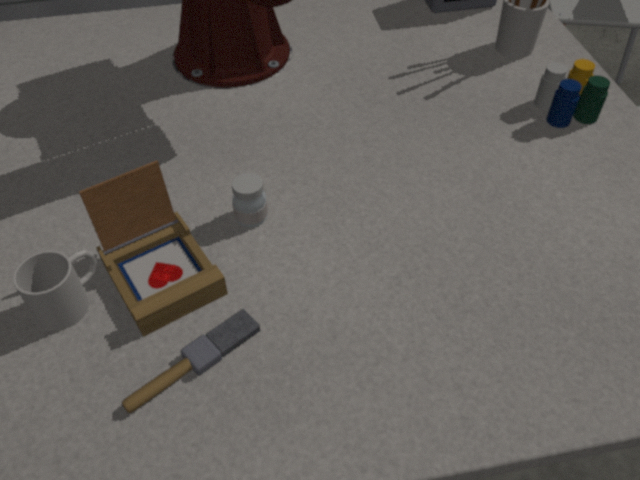

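View pics/top0.png

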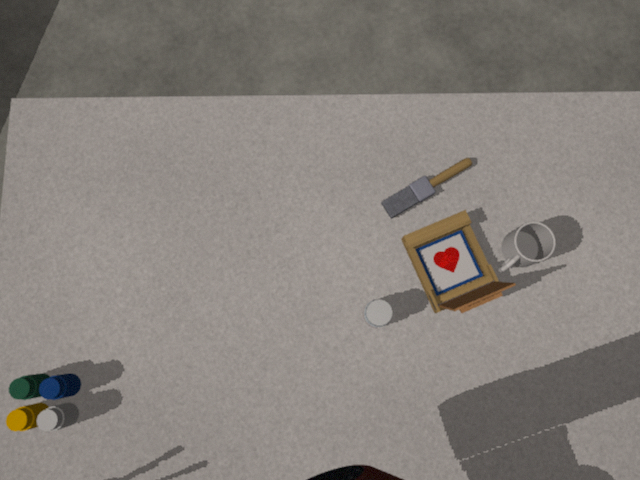

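The scene view shows the flap standing at about (130,205), the tile at (160,270), the mug at (50,290), the jar at (250,200) and the brush at (190,360). In the top view the carrier is centred near (450,260), with its lip at (437,228) and the flap at (480,295).

```bash
python3 - <<'E'
from h import *
from scipy.optimize import minimize
W=np.load('top0.npy'); S=np.load('scene0.npy')
p=lambda *a:print(*[np.round(x,4) for x in a])
for n,(u,v) in dict(tile=(450,260),lip=(437,228),lipR=(466,217),lipL=(407,240),mug=(528,243),jar=(379,313),table=(300,200)).items(): p(n,W[v,u])
print('base?',)
# all cloud points near tile, both cams
c0=W[260,450,:2]
A=np.vstack([W.reshape(-1,3)])
A=A[np.linalg.norm(A[:,:2]-c0,axis=1)<.13]
A=A[np.isfinite(A).all(1)]
lip=A[abs(A[:,2]-.0405)<.004]; 
print(len(lip)); 
np.set_printoptions(suppress=True)
r=cv2.minAreaRect((lip[:,:2]*1000).astype(np.float32)); print('liprect',r)
h,e=np.histogram(A[:,2],bins=np.arange(-.005,.16,.005)); print(h)
# tile white/heart: color mask
im=cv2.imread('pics/top0.png'); hsv=cv2.cvtColor(im,cv2.COLOR_BGR2HSV)
box=np.zeros(im.shape[:2],bool); box[200:320,395:515]=1
blue=(hsv[...,0]>100)&(hsv[...,0]<130)&(hsv[...,1]>90)&box
print(blue.sum(), 'blue rect', cv2.minAreaRect((W[blue][:,:2]*1000).astype(np.float32)), np.nanmedian(W[blue][:,2]))
# carrier by template: border z=24
b=A[abs(A[:,2]-.024)<.003]; print('border',len(b),cv2.minAreaRect((b[:,:2]*1000).astype(np.float32)))
ims=cv2.imread('pics/scene0.png')
for n,(u,v) in dict(f_tl=(88,192),f_tr=(156,170),f_mid=(128,205),f_bl=(108,242),f_br=(170,216)).items(): p(n,S[v,u])
m=(S[...,2]>.045)&(np.linalg.norm(S[...,:2]-c0,axis=2)<.2); m[:, :80]=0; m[:,180:]=0; m[250:]=0
F=S[m]; c=F.mean(0); u,s,vt=np.linalg.svd(F-c); p('flap',len(F),c,vt[2],s, F.min(0),F.max(0))
E
```

```text
Traceback (most recent call last):
numpy._core._exceptions._UFuncNoLoopError: ufunc 'multiply' did not contain a loop with signature matching types (dtype('<U4'), dtype('float64')) -> None
```

```bash
cat > m.py <<'E'
from h import *
np.set_printoptions(suppress=True)
W=np.load('top0.npy'); S=np.load('scene0.npy')
p=lambda *a:print(*[x if isinstance(x,str) else np.round(x,4) for x in a])
for n,(u,v) in dict(tile=(450,260),lip=(437,228),lipR=(466,217),lipL=(407,240),mug=(528,243),jar=(379,313),table=(300,200)).items(): p(n,W[v,u])
c0=W[260,450,:2]
A=W.reshape(-1,3)
A=A[np.linalg.norm(A[:,:2]-c0,axis=1)<.13]
A=A[np.isfinite(A).all(1)]
lip=A[abs(A[:,2]-.0405)<.004]
print(len(lip),'liprect',cv2.minAreaRect((lip[:,:2]*1000).astype(np.float32)))
print(np.histogram(A[:,2],bins=np.arange(-.005,.16,.005))[0])
im=cv2.imread('pics/top0.png'); hsv=cv2.cvtColor(im,cv2.COLOR_BGR2HSV)
box=np.zeros(im.shape[:2],bool); box[200:320,395:515]=1
blue=(hsv[...,0]>100)&(hsv[...,0]<130)&(hsv[...,1]>90)&box
p(blue.sum(), 'blue rect', str(cv2.minAreaRect((W[blue][:,:2]*1000).astype(np.float32))), np.nanmedian(W[blue][:,2]))
b=A[abs(A[:,2]-.024)<.003]; print('border',len(b),cv2.minAreaRect((b[:,:2]*1000).astype(np.float32)))
for n,(u,v) in dict(f_tl=(88,192),f_tr=(156,170),f_mid=(128,205),f_bl=(108,242),f_br=(170,216)).items(): p(n,S[v,u])
m=(S[...,2]>.045)&(np.linalg.norm(S[...,:2]-c0,axis=2)<.2); m[:, :80]=0; m[:,180:]=0; m[250:]=0
F=S[m]; c=F.mean(0); u,s,vt=np.linalg.svd(F-c,full_matrices=False); p('flap',len(F),c,vt[2],s, F.min(0),F.max(0))
E
python3 m.py
```

```text
tile [ 0.5927 -0.1624  0.0172]
lip [ 0.6519 -0.1345  0.0427]
lipR [ 0.6739 -0.1922  0.0397]
lipL [ 0.6288 -0.0759  0.0423]
mug [ 0.6268 -0.3193  0.0098]
jar [ 0.4876 -0.0165  0.0736]
table [0.7199 0.1336 0.0016]
1079 liprect ((603.8663940429688, -189.66506958007812), (159.0247802734375, 199.2582244873047), 22.738130569458008)
[1581 4674  486 1115 1680  599  727  118  341  829  120   67   49   67
   78  100   83   77  105   34   29   53  203   43   30   38   30   39
   45  158    7    0]
463 blue rect ((590.9765625, -160.932373046875), (97.09334564208984, 102.76946258544922), 22.95781898498535) 0.0159
border 941 ((601.81201171875, -189.0284423828125), (158.20094299316406, 196.65574645996094), 22.307954788208008)
f_tl [ 0.5303 -0.2349  0.1366]
f_tr [ 0.4926 -0.1438  0.1273]
f_mid [ 0.5188 -0.1916  0.0911]
f_bl [ 0.5411 -0.2314  0.0434]
f_br [ 0.5051 -0.1396  0.043 ]
flap 4673 [ 0.5172 -0.1913  0.0958] [0.9142 0.3809 0.1384] [2.2972 1.9581 0.1003] [ 0.4858 -0.2592  0.045 ] [ 0.573  -0.1336  0.1432]
```

```bash
cat >> h.py <<'E'
C=np.array([.591,-.161]); a=np.radians(22.7); 
def frame(C,a): return np.array([[np.cos(a),np.sin(a)],[-np.sin(a),np.cos(a)]])
def loc(P,C=C,a=a):
    P=np.asarray(P,float); return np.concatenate([(P[...,:2]-C)@frame(C,a).T,P[...,2:]],-1)
E
python3 - <<'E'
from h import *
np.set_printoptions(suppress=True,precision=4)
for n in('top0','scene0'):
    W=np.load(n+'.npy'); L=loc(W).reshape(-1,3); L=L[np.isfinite(L).all(1)]
    m=(abs(L[:,2]-.0405)<.006)&(L[:,0]>.04)&(L[:,0]<.1)&(abs(L[:,1])<.085)
    q=L[m]; r=cv2.minAreaRect((q[:,:2]*1000).astype(np.float32)); print(n,m.sum(),r, q[:,:2].mean(0),np.percentile(q[:,0],[2,98]),np.percentile(q[:,1],[2,98]), np.polyfit(q[:,1],q[:,0],1))
    f=L[(L[:,2]>.05)&(L[:,2]<.16)&(abs(L[:,1])<.058)&(L[:,0]<-.03)&(L[:,0]>-.13)]
    print('flap',len(f),np.percentile(f,[1,50,99],axis=0))
print('TCP loc',loc(env.state()['ee_pos']))
E
python3 -m creep '[[[0,0,0],0.12,0],[[0,0,0],0.12,0],[[0,0,0],0.12,0]]' 20
```

```text
top0 986 ((66.16035461425781, 1.335205078125), (28.278400421142578, 133.43917846679688), 0.04153859242796898) [0.066  0.0021] [0.0524 0.0795] [-0.0618  0.0661] [0.0021 0.066 ]
flap 896 [[-0.0953 -0.0548  0.0513]
 [-0.0805  0.0014  0.1077]
 [-0.0699  0.0561  0.1448]]
scene0 1798 ((62.56169509887695, 1.7332382202148438), (32.8363151550293, 132.7886505126953), 0.5448547601699829) [ 0.0646 -0.0005] [0.0492 0.0777] [-0.0624  0.0648] [0.0027 0.0646]
flap 4373 [[-0.0884 -0.0552  0.0512]
 [-0.0802 -0.0013  0.0992]
 [-0.0725  0.0568  0.1414]]
TCP loc [-0.4491 -0.1469  0.2388]
time: 0.35
ee_pos: [0.2334, -0.4701, 0.2391]
tcp_rot: [-0.0, 0.98, 0.198, -0.0]
ft_force: [-0.0, 1.0, 0.5]
grip_width: 0.0516
grip_force: 0.0
```

```bash
python3 -m creep '[[[0.9,-0.735,0],0,0],[[0.9,-0.735,0],0,0],[[0.9,-0.735,0],0,0],[[0.9,-0.735,0],0,0],[[0.9,-0.735,0],0,0],[[0.9,-0.735,0],0,0],[[0.9,-0.735,0],0,0],[[0.9,-0.735,0],0,0]]'
python3 -m creep '[[[0.57,0,0],0,0],[[0.57,0,0],0,0],[[0.57,0,0],0,0],[[0.57,0,0.5],0,0],[[0.57,0,0.6],0,0],[[0.57,0,0.68],0,0],[[0.57,0,0.68],0,0],[[0.57,0,0.68],0,0]]'
python3 - <<'E'
from h import *
print('TCP loc',loc(env.state()['ee_pos']))
im,W=grab('scene'); cv2.imwrite('pics/s1.png',cv2.resize(im['color'][80:380,0:320,::-1],(640,600)))
E
```

```text
time: 1.02
ee_pos: [0.3429, -0.2641, 0.2395]
tcp_rot: [0.0, 0.98, 0.2, 0.0]
ft_force: [0.2, 0.3, 0.2]
grip_width: -0.0002
grip_force: 0.0
time: 1.68
ee_pos: [0.4449, -0.2204, 0.0997]
tcp_rot: [-0.002, 0.98, 0.197, -0.002]
ft_force: [-0.3, 0.2, 0.6]
grip_width: 0.0002
grip_force: 0.0
TCP loc [-0.15774219  0.00154813  0.09974931]
```

View pics/s1.png

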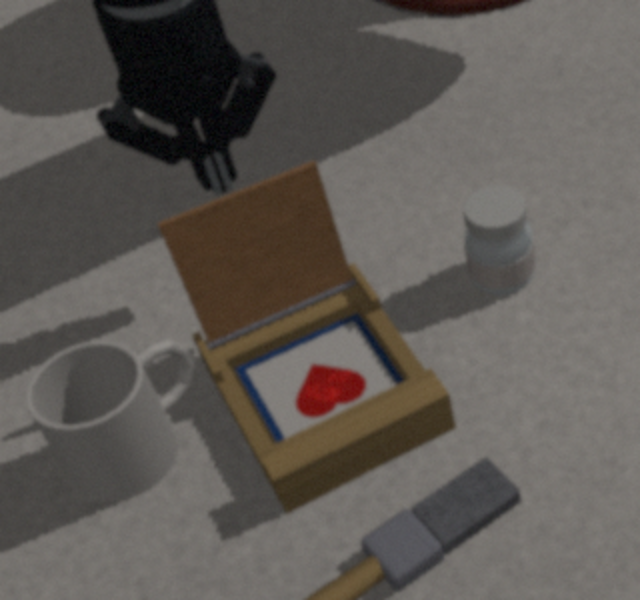

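The gripper tip, at (215,185), is centred behind the flap, and everything else is unmoved. I'll start folding.

```bash
python3 -m creep '[[[0.05,0,0],0,0],[[0.1,0,0],0,0],[[0.14,0,0],0,0],[[0.17,0,0],0,0],[[0.2,0,0],0,0],[[0.22,0,0],0,0],[[0.24,0,0],0,0],[[0.26,0,0],0,0],[[0.28,0,0],0,0],[[0.3,0,0],0,0],[[0.3,0,0],0,0]]'
cat > chk.py <<'E'
from h import *
import sys
np.set_printoptions(suppress=True,precision=4)
s=env.state(); L0=loc(s['ee_pos']); print('TCP loc',L0,'F',s['ft_force'],s['time'])
im,W=grab('scene'); cv2.imwrite('pics/'+sys.argv[1],cv2.resize(im['color'][80:380,0:320,::-1],(640,600)))
hsv=cv2.cvtColor(im['color'],cv2.COLOR_RGB2HSV); L=loc(W)
m=(hsv[...,1]>110)&(hsv[...,0]<14)&(L[...,2]>.027)&(abs(L[...,1])<.056)&(L[...,0]>-.12)&(L[...,0]<.09)
q=L[m]; 
if len(q)>50: print('flap px',len(q),np.percentile(q,[1,50,99],axis=0)); c=np.median(q,axis=0); vt=np.linalg.svd(q-c,full_matrices=False)[2][2]; print('normal',vt,'theta',np.arctan2(abs(vt[0]),vt[2]*np.sign(vt[0])))
E
python3 chk.py s2.png
```

```text
time: 2.65
ee_pos: [0.5034, -0.1973, 0.1033]
tcp_rot: [0.0, 0.98, 0.198, 0.0]
ft_force: [0.1, 0.5, 0.2]
grip_width: -0.0002
grip_force: 0.0
TCP loc [-0.0948  0.0003  0.1033] F [0.1184 0.4726 0.1618] 2.65
flap px 5617 [[-0.0914 -0.0515  0.0379]
 [-0.0653 -0.0019  0.3433]
 [-0.0334  0.0523  0.4202]]
normal [-0.9998 -0.0087  0.0194] theta 1.590192530863373
```

```bash
sed -i 's/(L\[...,2\]>.027)/(L[...,2]>.027)\&(L[...,2]<.15)/' chk.py; python3 -m creep '[[[0.02,0,0],0,0],[[0.04,0,0.005],0,0],[[0.06,0,0.01],0,0],[[0.08,0,0.02],0,0],[[0.1,0,0.03],0,0],[[0.125,0,0.035],0,0],[[0.15,0,0.04],0,0],[[0.17,0,0.05],0,0],[[0.2,0,0.06],0,0],[[0.23,0,0.065],0,0],[[0.23,0,0.065],0,0]]'
python3 chk.py s3.png
```

```text
time: 3.62
ee_pos: [0.546, -0.1792, 0.0899]
tcp_rot: [-0.0, 0.98, 0.198, -0.0]
ft_force: [-0.9, 0.1, -0.6]
grip_width: -0.0002
grip_force: 0.3
TCP loc [-0.0486  0.0006  0.0899] F [-0.8833  0.1049 -0.6428] 3.6167
flap px 254 [[-0.0604 -0.0537  0.0391]
 [-0.0284 -0.0017  0.0953]
 [ 0.0014  0.0522  0.1422]]
normal [ 0.8481 -0.0235 -0.5293] theta 2.1287018733462353
```

View pics/s3.png

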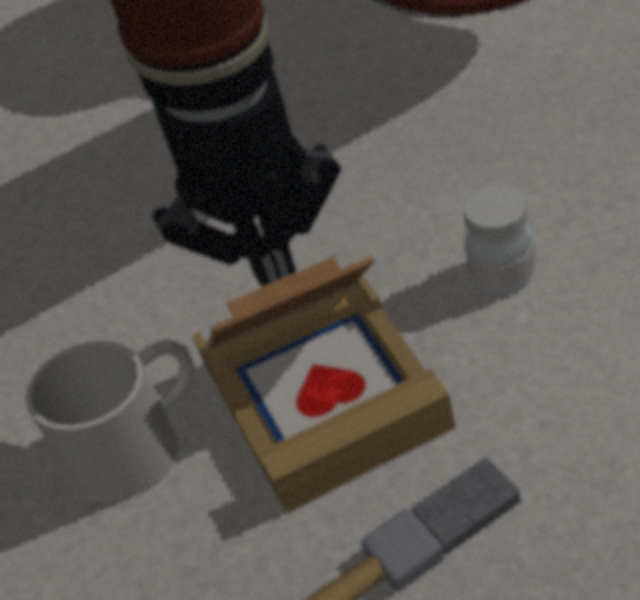

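The flap leans towards the lip with its ridge, at (285,285), against the finger. The finger stays on the hinge side. I'll fold it on down.

```bash
python3 -m creep '[[[0.015,0,0.02],0,0],[[0.03,0,0.04],0,0],[[0.05,0,0.06],0,0],[[0.065,0,0.08],0,0],[[0.075,0,0.095],0,0],[[0.09,0,0.115],0,0],[[0.1,0,0.13],0,0],[[0.115,0,0.15],0,0],[[0.13,0,0.17],0,0],[[0.14,0,0.19],0,0],[[0.145,0,0.2],0,0],[[0.145,0,0.2],0,0]]'
python3 chk.py s4.png
```

```text
time: 4.67
ee_pos: [0.5719, -0.1683, 0.0497]
tcp_rot: [-0.0, 0.98, 0.198, -0.0]
ft_force: [-0.8, -1.1, 0.7]
grip_width: 0.0001
grip_force: 0.7
TCP loc [-0.0204  0.0006  0.0497] F [-0.7906 -1.0561  0.6795] 4.6667
flap px 652 [[-0.0628 -0.0537  0.0313]
 [ 0.0027 -0.0109  0.0478]
 [ 0.0407  0.0547  0.1125]]
normal [ 0.2009 -0.0015 -0.9796] theta 2.9393084169171804
```

View pics/s4.png

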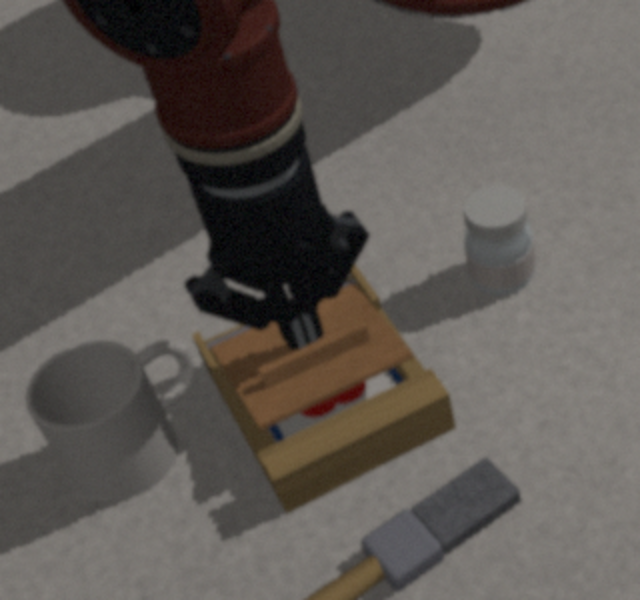

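The flap is nearly flat: its edge, at about (335,400), is short of the lip and the slide is still about 0. Next I'll press down gently.

```bash
python3 -m creep '[[[0,0,0.015],0,0],[[0.005,0,0.03],0,0],[[0.01,0,0.045],0,0],[[0.01,0,0.05],0,0],[[0.01,0,0.055],0,0],[[0.01,0,0.055],0,0]]'; python3 -m creep '[[[0,0,0.005],0,0],[[0,0,0.005],0,0],[[0,0,0.005],0,0]]'; python3 chk.py s5.png
```

```text
time: 5.22
ee_pos: [0.5739, -0.1677, 0.0391]
tcp_rot: [-0.0, 0.98, 0.198, 0.0]
ft_force: [-0.6, -0.5, 1.7]
grip_width: -0.0002
grip_force: 0.8
time: 5.47
ee_pos: [0.5739, -0.1677, 0.0384]
tcp_rot: [0.0, 0.98, 0.198, 0.0]
ft_force: [-0.9, 0.2, 2.1]
grip_width: 0.0001
grip_force: 0.8
TCP loc [-0.0184  0.0004  0.0384] F [-0.9093  0.2197  2.0515] 5.4667
flap px 643 [[-0.0611 -0.0546  0.0279]
 [ 0.0039 -0.01    0.0308]
 [ 0.0379  0.0549  0.0934]]
normal [-0.022   0.0359 -0.9991] theta 0.021990874637329162
```

```bash
python3 -m creep '[[[0,0,0.005],0,0],[[0,0,0.005],0,0],[[0,0,0.005],0,0]]'; python3 -m creep '[[[0,0,0.005],0,0],[[0,0,0.005],0,0],[[0,0,0.005],0,0]]'
```

```text
time: 5.77
ee_pos: [0.574, -0.1678, 0.0376]
tcp_rot: [0.0, 0.98, 0.198, 0.0]
ft_force: [-0.5, 0.6, 6.3]
grip_width: 0.0001
grip_force: 2.6
time: 6.02
ee_pos: [0.5741, -0.1678, 0.0371]
tcp_rot: [0.0, 0.98, 0.198, 0.0]
ft_force: [-2.6, 0.8, 10.1]
grip_width: 0.0
grip_force: 5.0
```

The flap is flat against its stop. I'll ease off 1 mm and push along.

```bash
python3 -m creep '[[[0.005,0,-0.004],0,0],[[0.01,0,-0.004],0,0],[[0.015,0,-0.004],0,0],[[0.02,0,-0.004],0,0],[[0.03,0,-0.004],0,0],[[0.04,0,-0.004],0,0],[[0.05,0,-0.004],0,0],[[0.06,0,-0.004],0,0],[[0.07,0,-0.004],0,0],[[0.075,0,-0.004],0,0],[[0.075,0,-0.004],0,0]]'; python3 chk.py s6.png
```

```text
time: 6.93
ee_pos: [0.5874, -0.1621, 0.0374]
tcp_rot: [0.0, 0.98, 0.198, -0.0]
ft_force: [-2.6, -0.0, 7.1]
grip_width: -0.0001
grip_force: 3.4
TCP loc [-0.0037  0.0003  0.0374] F [-2.6195 -0.0203  7.1323] 6.9333
flap px 499 [[-0.0481 -0.055   0.0273]
 [ 0.0064 -0.0132  0.0302]
 [ 0.0376  0.0541  0.1107]]
normal [ 0.1148  0.1016 -0.9882] theta 3.0259330575704646
```

```bash
python3 -m creep '[[[0.005,0,0],0,0],[[0.01,0,0],0,0],[[0.015,0,0],0,0],[[0.02,0,0],0,0],[[0.025,0,0],0,0],[[0.03,0,0],0,0],[[0.03,0,0],0,0]]'; python3 chk.py s7.png
```

```text
time: 7.57
ee_pos: [0.5929, -0.1599, 0.0374]
tcp_rot: [0.0, 0.98, 0.198, -0.0]
ft_force: [-3.6, -0.8, 7.0]
grip_width: -0.0001
grip_force: 3.4
TCP loc [0.0021 0.0003 0.0374] F [-3.5859 -0.845   7.0053] 7.5667
flap px 520 [[-0.0415 -0.0537  0.0272]
 [ 0.0073 -0.0175  0.0303]
 [ 0.0375  0.0543  0.0936]]
normal [ 0.1531  0.0501 -0.9869] theta 2.9876475350544163
```

View pics/s7.png

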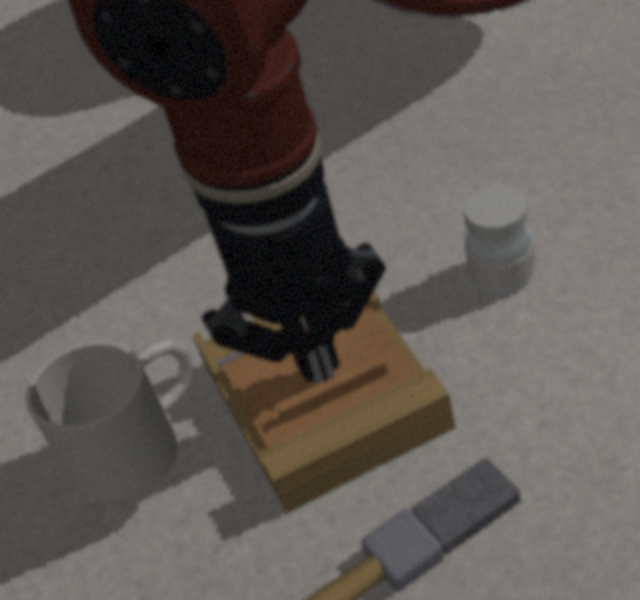

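The flap, with its ridge at (330,395), now reaches the lip with no gap showing, and it is sliding under. I'll continue.

```bash
python3 -m creep '[[[0.005,0,0],0,0],[[0.01,0,0],0,0],[[0.015,0,0],0,0],[[0.02,0,0],0,0],[[0.025,0,0],0,0],[[0.03,0,0],0,0],[[0.035,0,0],0,0],[[0.04,0,0],0,0],[[0.04,0,0],0,0]]'; python3 -m creep '[[[0.005,0,0],0,0],[[0.01,0,0],0,0],[[0.01,0,0],0,0],[[0.01,0,0],0,0]]'; python3 -m creep '[[[0.005,0,0],0,0],[[0.01,0,0],0,0],[[0.01,0,0],0,0],[[0.01,0,0],0,0]]'; python3 chk.py s8.png
```

```text
time: 8.37
ee_pos: [0.5999, -0.1569, 0.0373]
tcp_rot: [0.0, 0.98, 0.197, -0.001]
ft_force: [-3.8, -1.5, 6.2]
grip_width: 0.0001
grip_force: 3.2
time: 8.7
ee_pos: [0.6013, -0.1563, 0.0372]
tcp_rot: [0.0, 0.98, 0.197, -0.001]
ft_force: [-4.9, -1.3, 6.8]
grip_width: 0.0002
grip_force: 5.1
time: 9.03
ee_pos: [0.6014, -0.1561, 0.0368]
tcp_rot: [0.001, 0.98, 0.197, -0.003]
ft_force: [-11.6, -6.2, 7.6]
grip_width: 0.0002
grip_force: 8.0
TCP loc [0.0115 0.0005 0.0368] F [-11.5531  -6.1678   7.6345] 9.0333
flap px 441 [[-0.0415 -0.0538  0.0272]
 [ 0.0205 -0.0166  0.0302]
 [ 0.0371  0.0549  0.1019]]
normal [ 0.0811  0.0473 -0.9956] theta 3.0602829486769805
```

It has met a hard stop at about 21–22 mm. I'll back off the ridge, lift and check.

```bash
python3 -m creep '[[[-0.015,0,0],0,0],[[-0.03,0,-0.01],0,0],[[-0.04,0,-0.03],0,0],[[-0.05,0,-0.08],0,0],[[-0.05,0,-0.2],0,0],[[-0.06,0,-0.4],0,0],[[-0.2,0,-0.6],0,0],[[-0.5,0,-0.7],0,0],[[-0.7,0,-0.7],0,0],[[-0.8,0,-0.7],0,0],[[-0.9,0,-0.7],0,0],[[-0.9,0,-0.7],0,0]]'; python3 chk.py s9.png
python3 - <<'E'
from h import *
im,W=grab('top'); cv2.imwrite('pics/t9.png',cv2.resize(im['color'][190:340,360:560,::-1],(800,600),interpolation=cv2.INTER_CUBIC))
L=loc(W); m=(abs(L[...,1])<.03)&(L[...,2]>.038)&(L[...,2]<.06)&(L[...,0]>-.03)&(L[...,0]<.045)
print('ridge x,z',np.percentile(L[m],[5,50,95],axis=0)[:,[0,2]])
m=(abs(L[...,1])<.03)&(L[...,0]>-.04)&(L[...,0]<.01); print('panel z',np.nanmedian(L[m][:,2])); m=(abs(L[...,1])<.03)&(L[...,0]>.038)&(L[...,0]<.048); print('panel z near lip',np.nanmedian(L[m][:,2]))
E
```

```text
time: 10.08
ee_pos: [0.4346, -0.2257, 0.1782]
tcp_rot: [0.0, 0.981, 0.196, -0.001]
ft_force: [1.5, -0.1, 0.1]
grip_width: -0.0002
grip_force: 0.0
TCP loc [-0.1693  0.0007  0.1782] F [ 1.475  -0.1198  0.0958] 10.0833
flap px 589 [[-0.045  -0.0544  0.0283]
 [ 0.0069 -0.0006  0.0324]
 [ 0.0417  0.055   0.0482]]
normal [ 0.1078  0.0111 -0.9941] theta 3.0335331210832224
ridge x,z [[0.0173507  0.03818801]
 [0.02740203 0.04809252]
 [0.04015523 0.05199766]]
panel z 0.03274137772282286
panel z near lip 0.035516067403132165
```

View pics/t9.png

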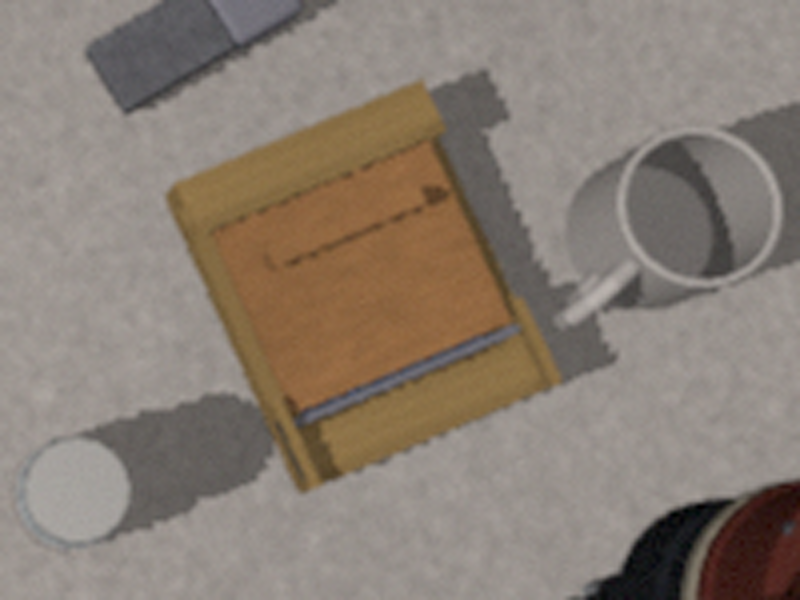

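View pics/s9.png

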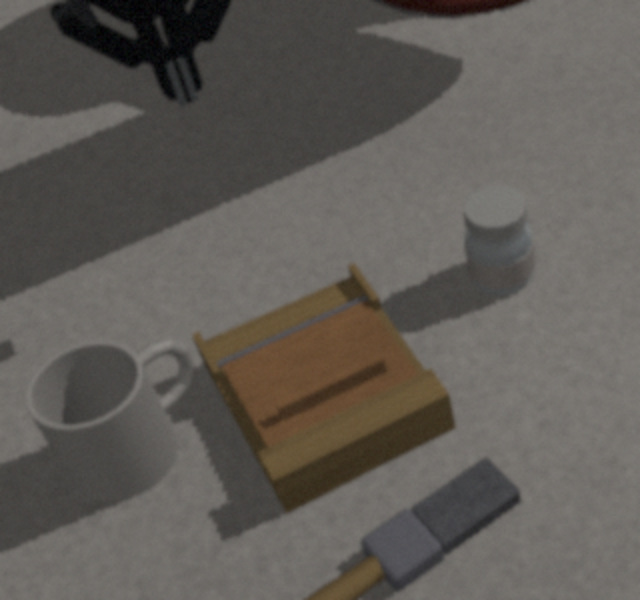

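The flap stays shut under the lip. The ridge centre is at about x = 27 mm, so the slide is about 21 mm, and the rod at (410,372) in the top crop has moved well forward. The bystanders haven't moved.

```bash
python3 -c "
from station import workorder; print(workorder.close_job())"
```

```text
the job is handed in; nothing more can be done
None
```

The carrier is shut and the job is handed in at about 10 s: the flap stayed flat after release, pushed about 21 mm so its edge sits roughly 13 mm under the lip, with contact forces around 15 N at most and the mug, jar and brush unmoved in the pictures; the tile is now hidden under the flap and was never touched, and the hand-in gave no verdict.

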